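# Line up capacitors by size on the soldering jig

### The arm

A 6-joint arm with a two-finger parallel gripper is mounted at the origin on the work surface. World frame = base frame: x ahead of the robot, y to its left, z up, the work surface at z = 0. Lengths are in mm, angles in rad, forces in N, time in s.
With the tool pointing down it reaches from about 350 to 975 mm from the base axis. Payload 7.1 kg.
Tool frame: the origin (TCP) lies at the very end of the fingers, on their centre line; the grasp point (between the pads) lies 19 mm behind it; z points along the fingers, y is the line along which they close (so a half turn about z gives the same grasp; the last joint's range is limited). The gripper opens to 88 mm and grips with 3 to 60 N. Pads are 20 mm wide; open, the fingers measure 115 mm over their backs; the gripper's body (75 mm by 178 mm) begins 61 mm behind the grasp point.
Start: joints at [-1.128, 0.423, 1.63, -0, 1.089, -0.019], TCP at [278.489, -559.507, 222.675] pointing down, gripper open.
Joint ranges: [-3, 3], [-0.9, 2.11], [0.09, 2.58], [-1.31, 4.45], [0.11, 2.69], [-2.54, 2.54]. Speed limits (rad/s): [2.39, 2.39, 3.01, 3.14, 3.14, 3.14].

### API

Orientations are given as a rotation vector (axis times angle).
In Python, from workcell import sensors, imaging, close_job gives the robot as it stands. The module is installed in compiled form; this text tells all that it offers.
- The arm moves only by the tool servo_tool, never from a script. Its argument "steps" is a list of rows, each a list of 3 entries, a list of its own where there are three numbers: the shift along the world's x, y, z in m, then the turn, a rotation vector about the world's x, y, z in degrees, then the opening, from -1 (shut) to 1 (fully open). A call has exactly 8 rows; each row shifts and turns the commanded pose from where the row before left it; what a row does not reach is not made up. A row lasts 1/12 s, in which the tool goes at most 41.7 mm and 7.16 degrees, less where a joint would pass 70% of its speed; a pose out of reach is approached as far as the arm can. A call is refused whole if a number of a shift passes 0.0417 or a number of a turn 7.16, either way. A call with a gripper value outside its range is refused whole. The fingers move at their own pace and stop on an object; the grip force is fixed at half the most. Time passes only in rows, so rows that do not move let the fingers close, or fill a call up. It gives the time, the measured TCP pose, the force, the opening and the grip force at its end, in the units of the state.
- sensors.get_obs(): the state, without advancing time (a new reading comes with each control period).
- imaging.get_image(name): name is "side" or "top"; returns a dict with "color" (384x512x3 uint8, blue, green, red), "range_z" (384x512 float32, mm along the optical axis (not along the pixel's ray), 0 where there is no reading), "vertical_fov" (degrees; the focal length in pixels is half the picture's height over the tangent of half this angle, whatever the lens; pixels are square), "cx", "cy" (the principal point, pixels), "rvec" (rotation vector, rad) and "tvec" (3), from world to camera coordinates, as OpenCV has them. Camera axes: x right, y down, z forward; pixel columns grow to the right and rows downward; lengths in mm; the calibration is good to about 2 mm. A picture is of the moment at which its call begins.
- close_job(): hands the job in; it is judged then, once.
The state is a dict: "t": time; "qpos": joint angles; "qvel": joint speeds; "joint_torque": joint torques, N m; "ee_pos": TCP position; "orientation": TCP orientation; "ft_force": force on the tool from outside, world axes, zero at the start; "moment": the same for the moment, N m; "width": finger opening in mm; "grasp_force": force on a finger pad.
Only numpy, scipy, OpenCV 4.12 (cv2) and the standard library are available. Lean on these libraries where they do the work, as an engineer would, in place of code of your own. Each camera call takes 0.05 s, during which the arm holds its last target. There are 200 camera calls.

### The job

Stand the four capacitors upright on the jig's four pads, one centred on each, in order of size along the row: the largest on the red pad at one end, then the next largest, and so on down to the smallest on the pad at the far end. Lower each one onto its pad rather than dropping it, and leave the flux bottle and the screwdriver where they are.

Things in the scene. Friction and masses are not known exactly. Their poses are not given: they have to be found in the camera images.
- cap_35: Largest capacitor: loose can-type electrolytic capacitor, an upright cylinder 35 mm in diameter and 55 mm tall, about 70 g, black sleeve with a white stripe down one side, top with a bare aluminium centre and a rim in the sleeve colour, flat grey foot. Origin at the centre of its underside, z up along its axis. It starts upright on the bench mat (mat top at z = 2 mm).
- cap_30: Second largest capacitor: loose can-type electrolytic capacitor, an upright cylinder 30 mm in diameter and 45 mm tall, about 42 g, amber-orange sleeve with a white stripe down one side, top with a bare aluminium centre and a rim in the sleeve colour, flat grey foot. Origin at the centre of its underside, z up along its axis. It starts upright on the bench mat (mat top at z = 2 mm).
- cap_25: Second smallest capacitor: loose can-type electrolytic capacitor, an upright cylinder 25 mm in diameter and 35 mm tall, about 25 g, green sleeve with a white stripe down one side, top with a bare aluminium centre and a rim in the sleeve colour, flat grey foot. Origin at the centre of its underside, z up along its axis. It starts upright on the bench mat (mat top at z = 2 mm).
- cap_20: Smallest capacitor: loose can-type electrolytic capacitor, an upright cylinder 20 mm in diameter and 25 mm tall, about 14 g, blue sleeve with a white stripe down one side, top with a bare aluminium centre and a rim in the sleeve colour, flat grey foot. Origin at the centre of its underside, z up along its axis. It starts upright on the bench mat (mat top at z = 2 mm).
- pad_red: The red pad, at one end (either end) of a straight row of four pads, centres 65 mm apart. Flat fixed disc, 48 mm in diameter and 4 mm thick, on the jig plate. Origin at the centre of its underside, z up: its top face is 4 mm above the origin (18 mm above the work surface). The row lies elsewhere and turned differently at each start.
- pad_a: A black pad, one of the two middle ones (which of them is nearer the red pad varies). Flat fixed disc, 48 mm in diameter and 4 mm thick, on the jig plate. Origin at the centre of its underside, z up: its top face is 4 mm above the origin (18 mm above the work surface).
- pad_b: A black pad, the other of the two middle ones (which of them is nearer the red pad varies). Flat fixed disc, 48 mm in diameter and 4 mm thick, on the jig plate. Origin at the centre of its underside, z up: its top face is 4 mm above the origin (18 mm above the work surface).
- pad_end: A black pad, always at the other end from the red one. Flat fixed disc, 48 mm in diameter and 4 mm thick, on the jig plate. Origin at the centre of its underside, z up: its top face is 4 mm above the origin (18 mm above the work surface). Jig plate: fixed aluminium, 300 x 70 mm along the row, top at z = 14 mm; a strip 8 mm high crosses each end, 45 mm beyond the end pad's centre.
- flux_bottle: Bystander: white flux bottle with yellow label and blue cap, 38 mm in diameter, 85 mm tall, standing on the mat to the left (+y) of the work. Origin at the centre of its underside.
- screwdriver: Bystander: orange-handled screwdriver, 170 mm long, lying on the mat to the right (-y) of the work. Origin on its underside, x along it towards the tip.
Mind the look-alikes: they are no part of the job. What is shaped like the cap_30 but blue or pink is not meant.

How it is judged (in metres and radians):
At the end, for the whole second after the job is handed in: Each capacitor stands upright (within 0.08 rad) and at rest on its own pad, its axis within 10 mm of the pad's centre: cap_35 on the red pad, cap_30 on the pad next to it, cap_25 on the next, cap_20 on the pad at the far end (horizontal distance between cap_35 and pad_red below 0.01 m and z of cap_35 in the frame of pad_red between 0.001 and 0.008 m and horizontal distance between cap_20 and pad_end below 0.01 m and z of cap_20 in the frame of pad_end between 0.001 and 0.008 m and ((horizontal distance between pad_a and pad_red below 0.0975 m and horizontal distance between cap_30 and pad_a below 0.01 m and z of cap_30 in the frame of pad_a between 0.001 and 0.008 m and horizontal distance between cap_25 and pad_b below 0.01 m and z of cap_25 in the frame of pad_b between 0.001 and 0.008 m) or (horizontal distance between pad_b and pad_red below 0.0975 m and horizontal distance between cap_30 and pad_b below 0.01 m and z of cap_30 in the frame of pad_b between 0.001 and 0.008 m and horizontal distance between cap_25 and pad_a below 0.01 m and z of cap_25 in the frame of pad_a between 0.001 and 0.008 m)) and angle between each of cap_20, cap_25, cap_30, cap_35's own z axis and vertical below 0.08 rad and linear speed of each of cap_20, cap_25, cap_30, cap_35 below 0.02 m/s and angular speed of each of cap_20, cap_25, cap_30, cap_35 below 0.2 rad/s); the robot touches nothing.
It fails at once if the flux bottle or the screwdriver was moved by more than 20 mm (distance of any of flux_bottle, screwdriver from where it was at the start of the episode above 0.02 m).
It fails at once if a capacitor was dropped: falling free of the fingers more than 25 mm above the pads ((height (world z) of cap_20 above 0.043 m and contact force between the fingers and cap_20 below 0.05 N and linear speed of cap_20 above 0.25 m/s) or (height (world z) of cap_25 above 0.043 m and contact force between the fingers and cap_25 below 0.05 N and linear speed of cap_25 above 0.25 m/s) or (height (world z) of cap_30 above 0.043 m and contact force between the fingers and cap_30 below 0.05 N and linear speed of cap_30 above 0.25 m/s) or (height (world z) of cap_35 above 0.043 m and contact force between the fingers and cap_35 below 0.05 N and linear speed of cap_35 above 0.25 m/s)).
It also fails if it takes over 96 s, if anything falls off the work surface, if the arm or the gripper's body presses on something with over 40 N, if the wrist force passes 120 N, or if a joint passes its speed limit or range.

## Working session

There is one attempt and no reset: what is moved stays moved. The work goes in short steps, Python scripts to look and compute and a tool call to move; the robot and the scene stay as the last step left them, time stands still between calls to the robot, and variables do not carry over. Pictures are saved under pics/ and viewed, at most 14 in all, crops included, and the job is handed in when it is done.

Besides the shell and the picture viewer there is one more tool, called after ">>>" by a JSON object that holds its "op" and its "data", one argument or row to a line. servo_tool: Moves the arm, as the interface text tells. Its arguments: {"type":"object","properties":{"steps":{"type":"array"}},"required":["steps"]}

```bash
mkdir -p pics; python3 - <<'E'
from workcell import sensors, imaging
import cv2,numpy as np
o=sensors.get_obs();print({k:np.round(o[k],3) for k in ("t","ee_pos","orientation","width","ft_force")})
for n in("top","side"):
    d=imaging.get_image(n);cv2.imwrite(f"pics/{n}0.png",d["color"]);print(n,d["vertical_fov"],d["cx"],d["cy"],np.array(d["rvec"]).ravel(),np.array(d["tvec"]).ravel())
E
```

```text
{'t': np.float64(0.0), 'ee_pos': array([ 278.26 , -559.018,  221.899]), 'orientation': array([-3.057e+00, -7.190e-01,  1.000e-03]), 'width': np.float64(88.304), 'ft_force': array([-0.142,  0.112, -0.236])}
top 43.924481147283096 255.13758601604846 198.60729561911498 [ 2.10459801 -2.14210751  0.21419965] [  -6.22512444  557.26033811 1143.89620672]
side 56.54681032793325 260.58019093767484 195.22990757058804 [ 2.36658485 -0.69823053  0.27166938] [-464.8857785   276.93219534  661.51510384]
```

View pics/top0.png

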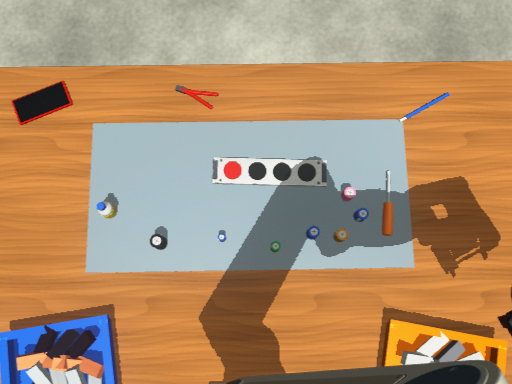

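View pics/side0.png

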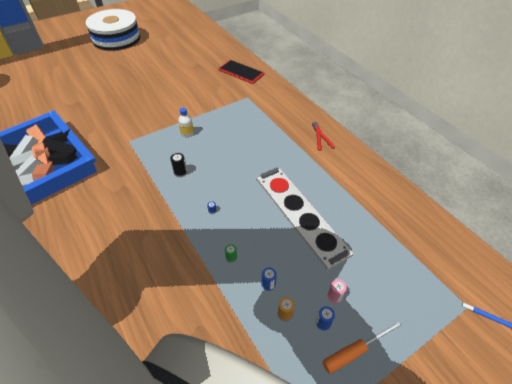

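The top view shows the red pad at (232,170) with black pads at (257,171), (282,171) and (307,172). The caps are black (158,241), small blue (222,237), green (275,246) and orange (341,234). The decoys are blue (313,233), blue (362,214) and pink (349,192). The side view agrees: black (178,164), small blue (212,207), green (231,253), orange (286,308).

```bash
cat > h.py <<'E'
from workcell import sensors, imaging
import cv2,numpy as np
def get(n):
    d=imaging.get_image(n);R=cv2.Rodrigues(np.array(d["rvec"],float))[0];t=np.array(d["tvec"],float).ravel()
    h,w=d["color"].shape[:2];f=h/2/np.tan(np.radians(d["vertical_fov"])/2)
    u,v=np.meshgrid(np.arange(w),np.arange(h));z=d["range_z"]
    P=(np.stack([(u-d["cx"])/f*z,(v-d["cy"])/f*z,z],-1)-t)@R
    P[z==0]=np.nan
    d.update(R=R,t=t,f=f,P=P);return d
def ray(d,u,v,z):
    r=d["R"].T@np.array([(u-d["cx"])/d["f"],(v-d["cy"])/d["f"],1]);c=-d["R"].T@d["t"]
    return (c+r*(z-c[2])/r[2])[:2]
def topface(d,u,v,H):
    "centre of the top face: cloud near (u,v) within 5 mm of the top height H"
    y,x=np.mgrid[:384,:512];P=d["P"]
    m=(abs(x-u)<12)&(abs(y-v)<12)&(abs(P[...,2]-H)<7)
    p=P[m]; 
    if len(p)<3: return None
    c,r=cv2.minEnclosingCircle(p[:,:2].astype(np.float32))
    return np.round([*p.mean(0),*c,r,len(p)],1)
def blob(d,u,v,mask,H,win=13):
    y,x=np.mgrid[:384,:512];m=mask&(abs(x-u)<win)&(abs(y-v)<win)
    return np.round([*ray(d,x[m].mean(),y[m].mean(),H),m.sum()],1)
E
python3 - <<'E'
from h import *
px={"top":[(158,241,57),(341,234,47),(275,246,37),(222,237,27)],"side":[(178,158,57),(286,301,47),(231,247,37),(212,204,27)]}
pads={"top":[(232,170),(257,171),(282,171),(307,172)],"side":[(279,185),(294,202),(310,221),(326,242)]}
for n in px:
    d=get(n);c=d["color"].astype(int);b,g,r=c[...,0],c[...,1],c[...,2]
    for q in px[n]: print(n,q,topface(d,*q))
    for i,q in enumerate(pads[n]):
        m=(r>120)&(g<90) if i==0 else (c.max(2)<55)
        print(n,"pad",i,blob(d,*q,m,18))
E
```

```text
top (158, 241, 57) [455.7 227.6  57.5 456.3 227.7  17.7 162. ]
top (341, 234, 47) [ 464.8 -230.6   47.   465.4 -231.3   15.6  115. ]
top (275, 246, 37) [439.4 -65.1  37.3 439.5 -65.4  12.3  78. ]
top (222, 237, 27) [465.4  70.5  27.9 465.4  70.9  10.1  53. ]
top pad 0 [642.   42.8 233. ]
top pad 1 [nan nan  0.]
top pad 2 [627.7 -97.3  46. ]
top pad 3 [ 632.4 -151.8  225. ]
side (178, 158, 57) [451.  227.3  56.5 451.6 228.8  18.2 129. ]
side (286, 301, 47) [ 461.2 -230.6   47.2  461.9 -230.4   15.   200. ]
side (231, 247, 37) [435.5 -65.2  36.5 435.6 -64.3  12.5 108. ]
side (212, 204, 27) [461.3  70.3  26.4 460.5  71.3  10.7  57. ]
side pad 0 [638.3  42.6 191. ]
side pad 1 [635.8 -21.7 189. ]
side pad 2 [632.4 -87.2 234. ]
side pad 3 [ 630.  -150.9  290. ]h.py:23: RuntimeWarning: Mean of empty slice.
  return np.round([*ray(d,x[m].mean(),y[m].mean(),H),m.sum()],1)
  ret = ret.dtype.type(ret / rcount)
```

>>> {"op": "servo_tool", "data": {
  "steps": [
    [[0.0115,0.0205,-0.004],[0,0,4],1],
    [[0.0115,0.0205,-0.004],[0,0,4],1],
    [[0.0115,0.0205,-0.004],[0,0,4],1],
    [[0.0115,0.0205,-0.004],[0,0,4],1],
    [[0.0115,0.0205,-0.004],[0,0,4],1],
    [[0.0115,0.0205,-0.004],[0,0,4],1],
    [[0.0115,0.0205,-0.004],[0,0,4],1],
    [[0.0115,0.0205,-0.004],[0,0,4],1]
  ]
}}

```text
t: 0.87
ee_pos: [370.8, -394.4, 190.4]
orientation: [-2.739, -1.539, 0.0]
ft_force: [1.2, -0.1, 0.6]
width: 87.8
grasp_force: 0.0
```

>>> {"op": "servo_tool", "data": {
  "steps": [
    [[0.0115,0.0205,-0.004],[0,0,4],1],
    [[0.0115,0.0205,-0.004],[0,0,4],1],
    [[0.0115,0.0205,-0.004],[0,0,4],1],
    [[0.0115,0.0205,-0.004],[0,0,4],1],
    [[0.0115,0.0205,-0.004],[0,0,4],1],
    [[0.0115,0.0205,-0.004],[0,0,4],1],
    [[0.0115,0.0205,-0.004],[0,0,4],1],
    [[0,0,0],[0,0,3.6],1]
  ]
}}

```text
t: 1.53
ee_pos: [451.9, -249.0, 161.9]
orientation: [-2.213, -2.228, -0.001]
ft_force: [-0.1, -0.2, -0.5]
width: 87.9
grasp_force: 0.0
```

>>> {"op": "servo_tool", "data": {
  "steps": [
    [[0.011,0.018,-0.01],[0,0,0],1],
    [[0,0,-0.03],[0,0,0],1],
    [[0,0,-0.03],[0,0,0],1],
    [[0,0,-0.03],[0,0,0],1],
    [[0,0,-0.025],[0,0,0],1],
    [[0,0,-0.015],[0,0,0],1],
    [[0,0,-0.01],[0,0,0],1],
    [[0,0,0],[0,0,0],1]
  ]
}}

```text
t: 2.2
ee_pos: [460.9, -233.4, 10.8]
orientation: [-2.218, -2.22, 0.002]
ft_force: [-0.1, 0.1, 0.3]
width: 87.7
grasp_force: 0.0
```

>>> {"op": "servo_tool", "data": {
  "steps": [
    [[0,0,0],[0,0,0],-1],
    [[0,0,0],[0,0,0],-1],
    [[0,0,0],[0,0,0],-1],
    [[0,0,0],[0,0,0],-1],
    [[0,0,0],[0,0,0],-1],
    [[0,0,0],[0,0,0],-1],
    [[0,0,0],[0,0,0],-1],
    [[0,0,0],[0,0,0],-1]
  ]
}}

```text
t: 2.87
ee_pos: [462.1, -234.0, 12.9]
orientation: [2.22, 2.222, 0.0]
ft_force: [0.6, -0.4, -0.6]
width: 37.7
grasp_force: 0.0
```

>>> {"op": "servo_tool", "data": {
  "steps": [
    [[0,0.003,0],[0,0,0],-1],
    [[0,0,0],[0,0,0],-1],
    [[0,0,0],[0,0,0],-1],
    [[0,0,0],[0,0,0],-1],
    [[0,0,0],[0,0,0],-1],
    [[0,0,0.015],[0,0,0],-1],
    [[0,0,0.03],[0,0,0],-1],
    [[0,0,0.03],[0,0,0],-1]
  ]
}}

```text
t: 3.53
ee_pos: [460.8, -230.5, 87.4]
orientation: [-2.218, -2.22, 0.002]
ft_force: [1.5, -0.2, -0.4]
width: 29.8
grasp_force: 30.0
```

```bash
python3 - <<'E'
from h import *
d=get("side");cv2.imwrite("pics/s1.png",d["color"]);o=sensors.get_obs();print(o["ee_pos"],o["width"],o["grasp_force"])
E
```

```text
[ 464.03716717 -232.19362775   92.8977063 ] 29.456648788771204 29.999968707561493
```

View pics/s1.png

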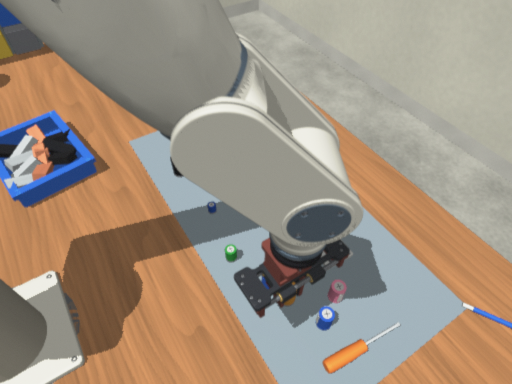

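The side view shows the orange cap between the fingers at about (288,299), lifted; the decoys are untouched.

>>> {"op": "servo_tool", "data": {
  "steps": [
    [[0.022,0.026,0],[0,0,0],-1],
    [[0.022,0.026,0],[0,0,0],-1],
    [[0.022,0.026,0],[0,0,0],-1],
    [[0.022,0.026,0],[0,0,0],-1],
    [[0.022,0.026,0],[0,0,0],-1],
    [[0.022,0.026,0],[0,0,0],-1],
    [[0.022,0.026,0],[0,0,0],-1],
    [[0.021,0.027,0],[0,0,0],-1]
  ]
}}

```text
t: 4.25
ee_pos: [637.8, -20.7, 87.3]
orientation: [-2.22, -2.223, 0.001]
ft_force: [0.6, 0.5, -0.4]
width: 29.5
grasp_force: 30.0
```

>>> {"op": "servo_tool", "data": {
  "steps": [
    [[0,0,0],[0,0,0],-1],
    [[0,0,-0.02],[0,0,0],-1],
    [[0,0,-0.02],[0,0,0],-1],
    [[0,0,-0.01],[0,0,0],-1],
    [[0,0,-0.005],[0,0,0],-1],
    [[0,0,-0.002],[0,0,0],-1],
    [[0,0,-0.001],[0,0,0],-1],
    [[0,0,0],[0,0,0],-1]
  ]
}}

```text
t: 4.92
ee_pos: [637.4, -22.3, 30.2]
orientation: [2.22, 2.222, 0.001]
ft_force: [-0.3, -0.2, -0.2]
width: 29.4
grasp_force: 30.0
```

>>> {"op": "servo_tool", "data": {
  "steps": [
    [[0,0,-0.0008],[0,0,0],-1],
    [[0,0,0],[0,0,0],-1],
    [[0,0,0],[0,0,0],0.2],
    [[0,0,0],[0,0,0],0.2],
    [[0,0,0],[0,0,0],0.2],
    [[0,0,0],[0,0,0],0.2],
    [[0,0,0],[0,0,0],0.2],
    [[0,0,0.005],[0,0,0],1]
  ]
}}

```text
t: 5.58
ee_pos: [636.3, -22.0, 33.2]
orientation: [-2.219, -2.222, 0.002]
ft_force: [-0.9, 0.1, 0.1]
width: 56.3
grasp_force: 0.0
```

>>> {"op": "servo_tool", "data": {
  "steps": [
    [[0,0,0.02],[0,0,0],1],
    [[0,0,0.03],[0,0,0],1],
    [[0,0,0.03],[0,0,0],1],
    [[-0.03,-0.007,0.01],[0,0,0],1],
    [[-0.035,-0.009,0],[0,0,0],1],
    [[-0.035,-0.009,0],[0,0,0],1],
    [[-0.035,-0.009,0],[0,0,0],1],
    [[-0.035,-0.009,0],[0,0,0],1]
  ]
}}

```text
t: 6.25
ee_pos: [465.4, -65.2, 124.4]
orientation: [2.219, 2.223, 0.001]
ft_force: [-0.8, -0.4, 0.1]
width: 87.4
grasp_force: 0.0
```

```bash
python3 - <<'E'
from h import *
o=sensors.get_obs();print(o["ee_pos"])
d=get("side");cv2.imwrite("pics/s2.png",d["color"]);print(topface(d,294,190,63))
E
```

```text
[465.42060263 -65.18144982 124.3549162 ]
[634.5 -23.   62.7 635.6 -20.9  15.7 119. ]
```

View pics/s2.png

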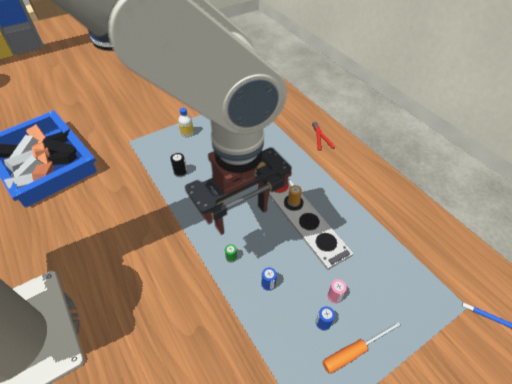

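The side view shows the orange cap standing upright on the pad next to red, at (295,197); the green cap is at (231,253).

>>> {"op": "servo_tool", "data": {
  "steps": [
    [[-0.0295,0,-0.015],[0,0,0],0.1],
    [[0,0,-0.025],[0,0,0],0.1],
    [[0,0,-0.025],[0,0,0],0.1],
    [[0,0,-0.025],[0,0,0],0.1],
    [[0,0,-0.015],[0,0,0],0.1],
    [[0,0,-0.008],[0,0,0],0.1],
    [[0,0,-0.003],[0,0,0],-1],
    [[0,0,0],[0,0,0],-1]
  ]
}}

```text
t: 6.97
ee_pos: [437.6, -65.0, 7.7]
orientation: [-2.22, -2.222, 0.0]
ft_force: [0.8, 0.0, -0.1]
width: 38.5
grasp_force: 0.0
```

>>> {"op": "servo_tool", "data": {
  "steps": [
    [[0,0,0],[0,0,0],-1],
    [[0,0,0],[0,0,0],-1],
    [[0,0,0],[0,0,0],-1],
    [[0,0,0],[0,0,0],-1],
    [[0,0,0],[0,0,0],-1],
    [[0,0,0],[0,0,0],-1],
    [[0,0,0],[0,0,0],-1],
    [[0,0,0],[0,0,0],-1]
  ]
}}

```text
t: 7.63
ee_pos: [438.2, -65.1, 8.7]
orientation: [2.219, 2.222, 0.002]
ft_force: [0.6, -0.3, 7.3]
width: 24.7
grasp_force: 30.0
```

>>> {"op": "servo_tool", "data": {
  "steps": [
    [[0,0,0.015],[0,0,0],-1],
    [[0,0,0.03],[0,0,0],-1],
    [[0,0,0.03],[0,0,0],-1],
    [[0.0394,-0.0043,0],[0,0,0],-1],
    [[0.0394,-0.0043,0],[0,0,0],-1],
    [[0.0394,-0.0043,0],[0,0,0],-1],
    [[0.0394,-0.0043,0],[0,0,0],-1],
    [[0.0394,-0.0043,0],[0,0,0],-1]
  ]
}}

```text
t: 8.3
ee_pos: [636.2, -86.6, 83.6]
orientation: [2.22, 2.222, 0.001]
ft_force: [-0.5, -1.0, -1.5]
width: 24.6
grasp_force: 30.0
```

>>> {"op": "servo_tool", "data": {
  "steps": [
    [[0,0,0],[0,0,0],-1],
    [[0,0,-0.02],[0,0,0],-1],
    [[0,0,-0.02],[0,0,0],-1],
    [[0,0,-0.01],[0,0,0],-1],
    [[0,0,-0.005],[0,0,0],-1],
    [[0,0,-0.002],[0,0,0],-1],
    [[0,0,-0.001],[0,0,0],-1],
    [[0,0,0],[0,0,0],-1]
  ]
}}

```text
t: 8.97
ee_pos: [634.9, -86.6, 25.6]
orientation: [2.22, 2.222, 0.001]
ft_force: [-0.9, 0.1, -1.1]
width: 24.7
grasp_force: 30.0
```

>>> {"op": "servo_tool", "data": {
  "steps": [
    [[0,0,-0.0008],[0,0,0],-1],
    [[0,0,0],[0,0,0],-1],
    [[0,0,0],[0,0,0],0.1],
    [[0,0,0],[0,0,0],0.1],
    [[0,0,0],[0,0,0],0.1],
    [[0,0,0],[0,0,0],0.1],
    [[0,0,0.005],[0,0,0],0.1],
    [[0,0,0.02],[0,0,0],0.1]
  ]
}}

```text
t: 9.63
ee_pos: [632.3, -86.2, 46.8]
orientation: [-2.217, -2.22, 0.005]
ft_force: [-1.1, -0.1, -0.6]
width: 48.3
grasp_force: 0.0
```

>>> {"op": "servo_tool", "data": {
  "steps": [
    [[0,0,0.03],[0,0,0],0.1],
    [[0,0,0.03],[0,0,0],0.1],
    [[-0.0285,0.0262,0],[0,0,0],0.1],
    [[-0.0285,0.0262,0],[0,0,0],0.1],
    [[-0.0285,0.0262,0],[0,0,0],0.1],
    [[-0.0285,0.0262,0],[0,0,0],0.1],
    [[-0.0285,0.0262,0],[0,0,0],0.1],
    [[-0.0285,0.0262,0],[0,0,0],0.1]
  ]
}}

```text
t: 10.3
ee_pos: [462.2, 71.5, 109.6]
orientation: [2.221, 2.222, 0.001]
ft_force: [0.5, -0.0, -0.1]
width: 48.3
grasp_force: 0.0
```

```bash
python3 - <<'E'
from h import *
o=sensors.get_obs();print(o["ee_pos"],o["width"])
d=get("side");cv2.imwrite("pics/s3.png",d["color"])
for q in((294,190,63),(310,212,53)):print(topface(d,*q))
E
```

```text
[462.17421224  71.53012862 109.56236044] 48.292692264517655
[634.5 -22.7  62.5 635.  -21.1  15.8 120. ]
[631.9 -85.9  52.5 633.5 -85.   13.2  94. ]
```

View pics/s3.png

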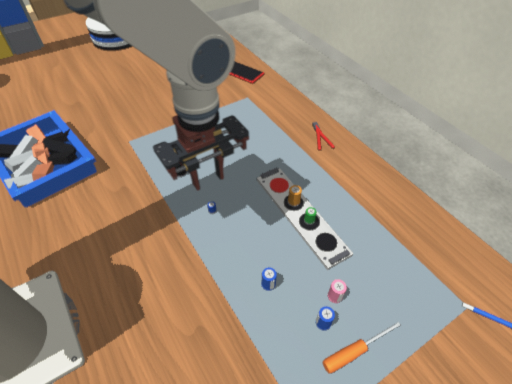

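The orange cap (295,196) and green cap (311,217) stand upright on the two middle pads; the gripper is above the small blue cap at (212,207).

>>> {"op": "servo_tool", "data": {
  "steps": [
    [[0,0,-0.025],[0,0,0],0.1],
    [[0,0,-0.03],[0,0,0],0.1],
    [[0,0,-0.025],[0,0,0],0.1],
    [[0,0,-0.015],[0,0,0],0.1],
    [[0,0,-0.007],[0,0,0],0.1],
    [[0,0,-0.0025],[0,0,0],-1],
    [[0,0,0],[0,0,0],-1],
    [[0,0,0],[0,0,0],-1]
  ]
}}

```text
t: 11.02
ee_pos: [464.2, 70.7, 5.3]
orientation: [2.22, 2.222, 0.001]
ft_force: [-0.3, -0.3, -0.2]
width: 32.2
grasp_force: 0.0
```

>>> {"op": "servo_tool", "data": {
  "steps": [
    [[0,0,0],[0,0,0],-1],
    [[0,0,0],[0,0,0],-1],
    [[0,0,0],[0,0,0],-1],
    [[0,0,0],[0,0,0],-1],
    [[0,0,0],[0,0,0],-1],
    [[0,0,0],[0,0,0],-1],
    [[0,0,0],[0,0,0],-1],
    [[0,0,0],[0,0,0],-1]
  ]
}}

```text
t: 11.68
ee_pos: [464.3, 70.8, 5.5]
orientation: [2.22, 2.222, 0.002]
ft_force: [0.5, -1.1, 7.7]
width: 19.2
grasp_force: 30.0
```

>>> {"op": "servo_tool", "data": {
  "steps": [
    [[0,0,0.015],[0,0,0],-1],
    [[0,0,0.03],[0,0,0],-1],
    [[0,0,0.03],[0,0,0],-1],
    [[0,0,0.03],[0,0,0],-1],
    [[0.024,-0.0317,0],[0,0,0],-1],
    [[0.024,-0.0317,0],[0,0,0],-1],
    [[0.024,-0.0317,0],[0,0,0],-1],
    [[0.024,-0.0317,0],[0,0,0],-1]
  ]
}}

```text
t: 12.35
ee_pos: [560.5, -57.5, 110.5]
orientation: [2.219, 2.223, 0.001]
ft_force: [-0.2, 0.7, -0.3]
width: 19.2
grasp_force: 30.0
```

>>> {"op": "servo_tool", "data": {
  "steps": [
    [[0.024,-0.0317,0],[0,0,0],-1],
    [[0.024,-0.0317,0],[0,0,0],-1],
    [[0.024,-0.0317,0],[0,0,0],-1],
    [[0,0,-0.02],[0,0,0],-1],
    [[0,0,-0.03],[0,0,0],-1],
    [[0,0,-0.02],[0,0,0],-1],
    [[0,0,-0.01],[0,0,0],-1],
    [[0,0,-0.005],[0,0,0],-1]
  ]
}}

```text
t: 13.02
ee_pos: [630.3, -151.0, 22.9]
orientation: [-2.219, -2.221, 0.002]
ft_force: [-0.5, 0.4, -0.5]
width: 19.3
grasp_force: 30.0
```

>>> {"op": "servo_tool", "data": {
  "steps": [
    [[0,0,-0.002],[0,0,0],-1],
    [[0,0,-0.001],[0,0,0],-1],
    [[0,0,-0.0008],[0,0,0],-1],
    [[0,0,0],[0,0,0],-1],
    [[0,0,0],[0,0,0],0.1],
    [[0,0,0],[0,0,0],0.1],
    [[0,0,0],[0,0,0],0.1],
    [[0,0,0],[0,0,0],0.1]
  ]
}}

```text
t: 13.68
ee_pos: [631.6, -151.2, 21.1]
orientation: [2.22, 2.222, 0.0]
ft_force: [-1.2, -0.2, -0.1]
width: 42.5
grasp_force: 0.0
```

>>> {"op": "servo_tool", "data": {
  "steps": [
    [[0,0,0.005],[0,0,0],1],
    [[0,0,0.02],[0,0,0],1],
    [[0,0,0.035],[0,0,0],1],
    [[0,0,0.04],[0,0,0],1],
    [[-0.0125,0.0379,0.008],[0,0,0],1],
    [[-0.0178,0.0369,0],[0,0,0],1],
    [[-0.0178,0.0369,0],[0,0,0],1],
    [[-0.0178,0.0369,0],[0,0,0],1]
  ]
}}

```text
t: 14.35
ee_pos: [564.9, -1.5, 129.7]
orientation: [2.221, 2.221, 0.002]
ft_force: [0.1, 0.6, -0.6]
width: 87.7
grasp_force: 0.0
```

>>> {"op": "servo_tool", "data": {
  "steps": [
    [[-0.0178,0.0369,0],[0,0,0],1],
    [[-0.0178,0.0369,0],[0,0,0],1],
    [[-0.0178,0.0369,0],[0,0,0],1],
    [[-0.0178,0.0369,0],[0,0,0],1],
    [[-0.0178,0.0369,0],[0,0,0],1],
    [[-0.0178,0.0369,0],[0,0,0],1],
    [[0,0,0],[0,0,0],0.3],
    [[0,0,0],[0,0,0],0.3]
  ]
}}

```text
t: 15.02
ee_pos: [458.0, 220.6, 129.2]
orientation: [2.215, 2.227, 0.001]
ft_force: [-0.7, -0.9, -0.1]
width: 77.7
grasp_force: 0.0
```

```bash
python3 - <<'E'
from h import *
o=sensors.get_obs();print(o["ee_pos"],o["width"])
d=get("side");cv2.imwrite("pics/s4.png",d["color"])
for q in((294,190,63),(310,212,53),(326,236,43)):print(topface(d,*q))
E
```

```text
[457.95836578 220.6085064  129.20864122] 77.67203746599485
[634.5 -22.8  62.7 637.1 -20.9  16.2 120. ]
[632.  -85.9  52.4 633.3 -84.3  12.9  92. ]
[ 629.7 -150.    42.6  630.9 -149.1   10.6   71. ]
```

View pics/s4.png

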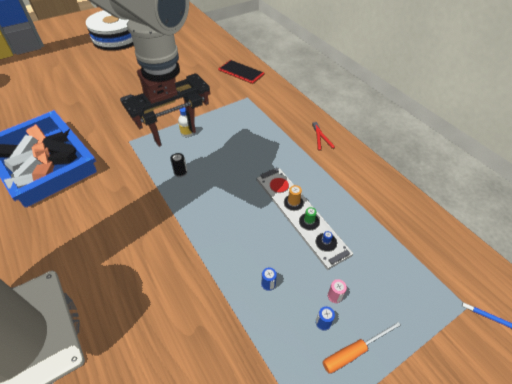

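The three smaller caps stand on their pads at (295,195), (311,216) and (327,238); the gripper is near the black cap at (178,164).

>>> {"op": "servo_tool", "data": {
  "steps": [
    [[-0.005,0.008,0],[0,0,0],0.3],
    [[0,0,-0.02],[0,0,0],0.3],
    [[0,0,-0.03],[0,0,0],0.3],
    [[0,0,-0.03],[0,0,0],0.3],
    [[0,0,-0.018],[0,0,0],0.3],
    [[0,0,-0.008],[0,0,0],0.3],
    [[0,0,-0.003],[0,0,0],-1],
    [[0,0,0],[0,0,0],-1]
  ]
}}

```text
t: 15.73
ee_pos: [454.1, 226.1, 19.6]
orientation: [-2.222, -2.221, 0.001]
ft_force: [0.4, 0.9, -0.8]
width: 47.3
grasp_force: 0.0
```

>>> {"op": "servo_tool", "data": {
  "steps": [
    [[0,0,0],[0,0,0],-1],
    [[0,0,0],[0,0,0],-1],
    [[0,0,0],[0,0,0],-1],
    [[0,0,0],[0,0,0],-1],
    [[0,0,0],[0,0,0],-1],
    [[0,0,0],[0,0,0],-1],
    [[0,0,0],[0,0,0],-1],
    [[0,0,0],[0,0,0],-1]
  ]
}}

```text
t: 16.4
ee_pos: [454.7, 227.1, 20.9]
orientation: [2.22, 2.222, 0.003]
ft_force: [1.1, -1.8, 7.9]
width: 34.4
grasp_force: 30.0
```

>>> {"op": "servo_tool", "data": {
  "steps": [
    [[0,0,0.015],[0,0,0],-1],
    [[0,0,0.03],[0,0,0],-1],
    [[0,0,0.03],[0,0,0],-1],
    [[0.0266,-0.0264,0],[0,0,0],-1],
    [[0.0266,-0.0264,0],[0,0,0],-1],
    [[0.0266,-0.0264,0],[0,0,0],-1],
    [[0.0266,-0.0264,0],[0,0,0],-1],
    [[0.0266,-0.0264,0],[0,0,0],-1]
  ]
}}

```text
t: 17.07
ee_pos: [587.8, 93.6, 95.4]
orientation: [2.22, 2.223, 0.001]
ft_force: [0.1, 1.3, -0.6]
width: 34.3
grasp_force: 30.0
```

>>> {"op": "servo_tool", "data": {
  "steps": [
    [[0.0266,-0.0264,0],[0,0,0],-1],
    [[0.0266,-0.0264,0],[0,0,0],-1],
    [[0,0,0],[0,0,0],-1],
    [[0,0,-0.02],[0,0,0],-1],
    [[0,0,-0.02],[0,0,0],-1],
    [[0,0,-0.01],[0,0,0],-1],
    [[0,0,-0.005],[0,0,0],-1],
    [[0,0,-0.001],[0,0,0],-1]
  ]
}}

```text
t: 17.73
ee_pos: [639.0, 42.3, 37.9]
orientation: [-2.219, -2.222, 0.002]
ft_force: [0.3, -0.3, -0.7]
width: 34.3
grasp_force: 30.0
```

>>> {"op": "servo_tool", "data": {
  "steps": [
    [[0,0,-0.001],[0,0,0],-1],
    [[0,0,-0.001],[0,0,0],-1],
    [[0,0,-0.0005],[0,0,0],-1],
    [[0,0,0],[0,0,0],-1],
    [[0,0,0],[0,0,0],0.6],
    [[0,0,0],[0,0,0],0.6],
    [[0,0,0],[0,0,0],0.6],
    [[0,0,0],[0,0,0],0.6]
  ]
}}

```text
t: 18.4
ee_pos: [640.1, 42.0, 36.5]
orientation: [2.22, 2.222, 0.0]
ft_force: [-0.2, 0.7, 0.4]
width: 57.8
grasp_force: 0.0
```

>>> {"op": "servo_tool", "data": {
  "steps": [
    [[0,0,0.005],[0,0,0],0.6],
    [[0,0,0.02],[0,0,0],0.6],
    [[0,0,0.035],[0,0,0],0.6],
    [[0,0,0.04],[0,0,0],0.6],
    [[-0.035,0,0.01],[0,0,0],0.6],
    [[-0.035,0.01,0],[0,0,0],0.6],
    [[-0.035,0.01,0],[0,0,0],0.6],
    [[-0.035,0.01,0],[0,0,0],0.6]
  ]
}}

```text
t: 19.07
ee_pos: [498.7, 72.1, 147.1]
orientation: [2.221, 2.221, 0.002]
ft_force: [0.4, 0.2, -0.1]
width: 70.5
grasp_force: 0.0
```

>>> {"op": "servo_tool", "data": {
  "steps": [
    [[-0.03,0.02,0.01],[0,0,0],0.6],
    [[-0.02,0.03,0],[0,0,0],0.6],
    [[0,0.035,0],[0,0,0],0.6],
    [[0,0.035,0],[0,0,0],0.6],
    [[0,0,0],[0,0,0],0.6],
    [[0,0,0],[0,0,0],0.6],
    [[0,0,0],[0,0,0],0.6],
    [[0,0,0],[0,0,0],0.6]
  ]
}}

```text
t: 19.73
ee_pos: [449.9, 191.1, 156.3]
orientation: [-2.221, -2.222, 0.001]
ft_force: [0.4, -0.0, 0.1]
width: 70.5
grasp_force: 0.0
```

```bash
python3 - <<'E'
from h import *
for n,Q in(("side",((279,166,73),(294,190,63),(310,212,53),(326,236,43))),("top",((232,168,73),(257,168,63),(282,169,53),(307,170,43)))):
    d=get(n);cv2.imwrite(f"pics/{n}5.png",d["color"])
    for q in Q:print(n,topface(d,*q))
E
```

```text
side [637.4  43.5  72.7 638.8  45.1  18.  147. ]
side [634.6 -22.7  62.7 636.5 -21.1  15.4 119. ]
side [632.  -85.8  52.4 633.8 -84.5  12.9  94. ]
side [ 629.5 -150.2   42.5  630.5 -149.3   10.5   73. ]
top [641.8  43.4  73.5 642.5  43.9  17.8 152. ]
top [638.8 -22.9  63.6 639.9 -22.9  15.6 112. ]
top [636.7 -86.9  53.4 637.  -86.7  12.4  75. ]
top [ 633.7 -150.8   43.8  634.2 -151.1   10.1   48. ]
```

View pics/side5.png

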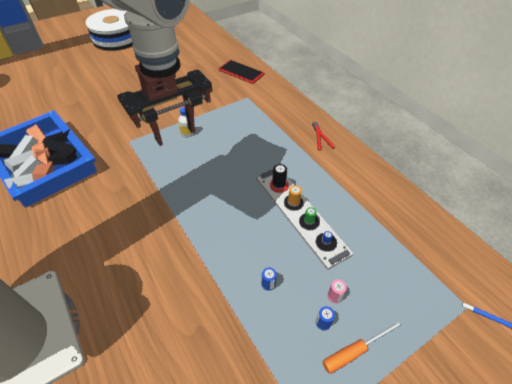

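View pics/top5.png

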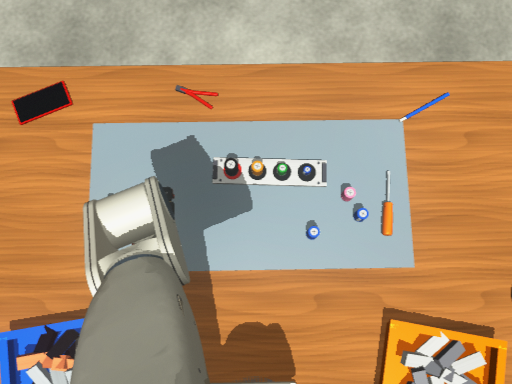

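Both views show all four caps upright and centred on their pads, in order from red: side (280,177), (294,195), (311,216), (327,238) and top (231,165) to (307,171). The measured positions are within about 2 mm of the pad centres, and the bystanders are untouched.

```bash
python3 -c "
from workcell import close_job
print(close_job())"
```

```text
the job is handed in; nothing more can be done
None
```

The job is handed in: all four capacitors stand upright in size order from the red pad, each about 2 mm or less off centre by the final camera check, with the bottle and screwdriver never touched; no verdict was returned.

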